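# Top up the screw feeder and bring the driver over the next screw

### The arm

A 6-joint arm with a two-finger parallel gripper is mounted at the origin on a cart in front of the work surface, level with it; the furniture and walls round the work are solid. World frame = base frame: x ahead of the robot, y to its left, z up, the work surface at z = 0. Lengths are in mm, angles in rad, forces in N, time in s.
With the tool pointing down it reaches from about 350 to 875 mm from the base axis. Payload 4.2 kg.
Tool frame: the origin (TCP) lies at the very end of the fingers, on their centre line; the grasp point (between the pads) lies 19 mm behind it; z points along the fingers, y is the line along which they close (so a half turn about z gives the same grasp; the last joint's range is limited). The gripper opens to 85 mm and grips with 20 to 120 N. Pads are 22 mm wide; open, the fingers measure 114 mm over their backs; the gripper's body (76 mm by 85 mm) begins 54 mm behind the grasp point. The pads swing forward as they close: fully open they stand 13 mm farther back than shut.
Start: joints at [-1.045, 0.385, 0.008, 0, -1.194, -0.259], TCP at [164.795, -602.861, 231.312] pointing down, gripper open.
Joint ranges: [-3.14, 3.14], [-1.21, 2.06], [-1.07, 1.41], [-3.16, 2.05], [-2.99, -0.16], [-3.1, 3.1]. Speed limits (rad/s): [2.79, 2.79, 3.14, 3.14, 3.14, 3.14].

### API

Orientations are given as a unit quaternion [x, y, z, w].
In Python, from bench import arm, viewer gives the robot as it stands. The module is installed in compiled form; this text tells all that it offers.
- The arm moves only by the shell command python3 -m jog 'ROWS' [OPENING]. ROWS is rows parted by semicolons, their numbers by spaces, 1 to 10 of them, each of 6 numbers: dx, dy, dz in mm, then a rotation vector rx, ry, rz in rad; each row is the pose to reach, as a shift and turn from the pose commanded when the command began, along the tool's axes at that moment; what a row does not reach only later rows make up. A row lasts 1/10 s, in which the tool goes at most 50 mm and 0.15 rad, less where a joint would pass 70% of its speed; a pose out of reach is approached as far as the arm can. OPENING is the finger opening in mm, set as the command begins (- or left out keeps the last). The fingers move at their own pace and stop on an object; the grip force is fixed at half the most. Time passes only in rows, so rows that do not move let the fingers close. It prints the time, the measured TCP pose, the force, the opening and the grip force at its end.
- arm.read_state(): the state, without advancing time (a new reading comes with each control period).
- viewer.get_image(name): name is "side" or "top"; returns (picture, depth): 420x560x3 uint8, blue, green, red; 420x560 float32, mm along the optical axis (not along the pixel's ray), 0 where there is no reading.
- viewer.get_calibration(name): a dict with "K" (3x3 intrinsics, pixels), "rvec" (rotation vector, rad) and "tvec" (3), from world to camera coordinates, as OpenCV has them. Camera axes: x right, y down, z forward; pixel columns grow to the right and rows downward; lengths in mm; the calibration is good to about 2 mm. A picture is of the moment at which its call begins. get_calibration takes no time and is no camera call.
- arm.job_done(): hands the job in; it is judged then, once.
The state is a dict: "clock": time; "joints": joint angles; "joint_vel": joint speeds; "joint_efforts": joint torques, N m; "position": TCP position; "ee_rot": TCP orientation; "contact_force": force on the tool from outside, world axes, zero at the start; "wrist_torque": the same for the moment, N m; "gripper_width": finger opening in mm; "grasp_force": force on a finger pad.
Only numpy, scipy, OpenCV 4.12 (cv2) and the standard library are available. Lean on these libraries where they do the work, as an engineer would, in place of code of your own. Each camera call takes 0.05 s, during which the arm holds its last target. There are 200 camera calls.

### The job

Top up the screw feeder: tip all five loose screws from the black scoop tray into the feeder's hopper and stand the empty tray back upright on the bench. Then draw the cordless screwdriver out of its slanted holder, turn it upright with the bit pointing straight down, and bring the bit's tip centrally over the head of the screw waiting in the pick-up nest, about 2 cm above it and touching nothing. Finish there with the driver still held in the gripper, and leave the flux tin, side cutters and brush where they are.

Things in the scene. Friction and masses are not known exactly. Their poses are not given: they have to be found in the camera images.
- feeder: white bench-top screw feeder, fixed, 205 mm deep (x), 130 mm wide (y). Origin at the centre of its underside on the bench; its front is towards -x of its frame. Behind is the open square hopper with a black rim, in front a low rail with a row of screws standing head up in its slot; the rail is 65 mm high at most
- hopper (a point): centre of the hopper's mouth, level with its rim, 95 mm above the bench. The mouth is 110 mm (feeder x) by 120 mm (feeder y), walls 5 mm, inside about 65 mm deep with sloping steel sides. A monitor stands behind and to the left, its near corner about 0.4 m left of the hopper and 0.6 m ahead of the robot: keep the arm clear of it
- nest (a point): top centre of the slotted head (14 mm across) of the waiting screw: it stands upright in the dark pick-up nest at the front end of the feeder's rail, first of the row and a little apart from the three others, 62 mm above the bench. It is fixed in the nest
- tray: black plastic scoop tray, 124 mm long (x), 70 wide, walls 24 high, floor 3 thick, 110 g. Origin on its underside; x axis towards the pouring spout, z up. The spout (last 44 mm) narrows to 44 mm, has no front wall; its floor rises 9 degrees to the lip. An upright grip tab stands at the back. Smooth inside: screws start to slide at about 30 degrees spout down, at 55 all run out
- tray_grip (a point): grip point in the upright tab at the tray's back (48 mm behind the tray's origin, 52 mm above the bench): the tab is 10 mm thick along the tray's x, 36 mm wide along its y, its top 69 mm above the tray's underside. There is free room for a finger in front of it (above the screws, which lie up to 22 mm high) and behind it
- tray_lip (a point): middle of the spout's lip, 73.5 mm in front of the tray's origin, 11.5 mm above its underside
- driver: pen-type cordless screwdriver, 190 mm long, 120 g: round aluminium barrel 26 mm across, rubber collar 37 mm across at 112 to 118 mm from the tip, tapered nose, thin flat-blade bit 6 mm across. Origin at the bit's tip, z axis from the tip up the barrel to the grey cap. It starts in the holder, bit down, leaning 35 degrees; its collar rests on the tube's mouth, the 72 mm above it stand free
- driver_tip (a point): tip of the driver's bit (the body's origin)
- driver_grip (a point): point on the barrel's axis 150 mm from the tip, 40 mm below the cap's end: a good place to grip, across the 26 mm barrel
- holder: slanted driver holder, fixed: dark steel base 120 x 84 mm, 13 mm high, and an aluminium tube, 80 mm long, leaning 35 degrees from the vertical so that its mouth points up and towards -x of the holder's frame. Origin on the bench under the middle of the base, z up
- bore (a point): centre of the mouth of the holder's tube, 118 mm above the bench; the bore is 30 mm wide. The driver has to be drawn 112 mm along the leaning axis, up and towards the holder's -x, until its bit is clear
- screw1: knurled slotted machine screw lying loose in the tray: head 14 mm across and 7 mm thick, shank 6 mm across, 18 mm long over all, 12 g, smooth. Origin on its axis at mid-length, z axis from the shank towards the head
- screw2: knurled slotted machine screw lying loose in the tray: head 14 mm across and 7 mm thick, shank 6 mm across, 18 mm long over all, 12 g, smooth. Origin on its axis at mid-length, z axis from the shank towards the head
- screw3: knurled slotted machine screw lying loose in the tray: head 14 mm across and 7 mm thick, shank 6 mm across, 18 mm long over all, 12 g, smooth. Origin on its axis at mid-length, z axis from the shank towards the head
- screw4: knurled slotted machine screw lying loose in the tray: head 14 mm across and 7 mm thick, shank 6 mm across, 18 mm long over all, 12 g, smooth. Origin on its axis at mid-length, z axis from the shank towards the head
- screw5: knurled slotted machine screw lying loose in the tray: head 14 mm across and 7 mm thick, shank 6 mm across, 18 mm long over all, 12 g, smooth. Origin on its axis at mid-length, z axis from the shank towards the head
- flux_tin: bystander: round yellowish flux tin, 49 mm across, 21 mm high; leave alone
- side_cutters: bystander: side cutters with red grips lying on the bench, 111 mm long, 10 mm high; leave alone
- esd_brush: bystander: black anti-static brush lying on the bench, 156 mm long, 20 mm high; leave alone

How it is judged:
By the outcome, as a careful person would: the job done as asked, in the order asked, and still so for the second after the job is handed in, while the arm keeps its last pose, push and grip.
It also fails if it takes over 70 s, if anything falls off the work surface, if the arm or the gripper's body presses on something with over 40 N, if the wrist force passes 120 N, or if a joint passes its speed limit or range.

## Working session

There is one attempt and no reset: what is moved stays moved. The work goes in short steps, Python scripts to look and compute and a shell command to move; the robot and the scene stay as the last step left them, time stands still between calls to the robot, and variables do not carry over. Pictures are saved under pics/ and viewed, at most 10 in all, crops included, and the job is handed in when it is done.

```bash
mkdir -p pics
cat > h.py <<'E'
import numpy as np,cv2
from scipy.spatial.transform import Rotation as R
from bench import arm,viewer
def cal(n):
    c=viewer.get_calibration(n);return np.array(c["K"]),R.from_rotvec(np.array(c["rvec"]).ravel()).as_matrix(),np.array(c["tvec"]).ravel()
def ray(n,u,v):
    K,M,t=cal(n);return -M.T@t,M.T@np.linalg.inv(K)@[u,v,1]
def onz(n,u,v,z):
    o,d=ray(n,u,v);return o+d*(z-o[2])/d[2]
def proj(n,p):
    K,M,t=cal(n);q=K@(M@np.array(p)+t);return q[:2]/q[2]
def cloud(n,D):
    K,M,t=cal(n);v,u=np.mgrid[:D.shape[0],:D.shape[1]]
    c=np.stack([(u-K[0,2])/K[0,0]*D,(v-K[1,2])/K[1,1]*D,D],-1);return (c-t)@M
def snap(n,f):
    I,D=viewer.get_image(n);cv2.imwrite(f"pics/{f}.png",I);np.save(f"pics/{f}.npy",D);return I,D
def delta(p,Rm):
    "tool-frame shift and rotvec to reach world pose from measured"
    s=arm.read_state();T=R.from_quat(s["ee_rot"]);return T.inv().apply(np.array(p)-s["position"]).round(1),(T.inv()*Rm).as_rotvec().round(3)
E
python3 - <<'E'
from h import *
for n in("side","top"):
    I,D=snap(n,n+"0");K,M,t=cal(n);print(n,-M.T@t,M[2],K[0,0])
s=arm.read_state();print(s["position"],s["ee_rot"],R.from_quat(s["ee_rot"]).as_matrix().round(3))
E
```

```text
side [1150.42659869 -799.57351322  855.11617781] [-0.4650034   0.61710701 -0.63478404] 469.05966964095984
top [ 470.87102966  -94.66294002 1237.98697908] [ 0.09346632 -0.00186243 -0.9956207 ] 523.283784478633
[ 164.64932881 -602.37570464  230.32874098] [-1.32912949e-01  9.91127220e-01  9.72968636e-04 -1.86058673e-04] [[-0.965 -0.263 -0.001]
 [-0.263  0.965  0.002]
 [ 0.     0.002 -1.   ]]
```

View pics/top0.png

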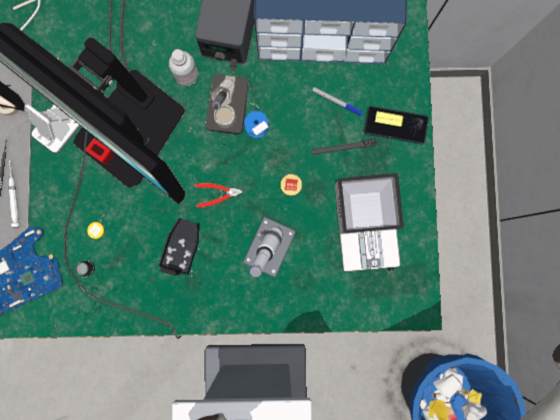

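View pics/side0.png

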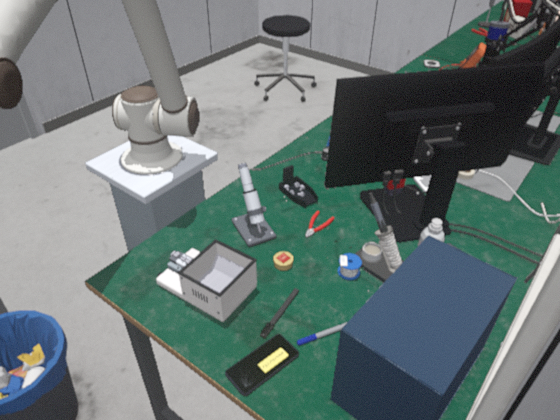

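Run:
```python
from h import *
I=cv2.imread("pics/top0.png");S=cv2.imread("pics/side0.png")
f=lambda I,x,y:cv2.resize(I[y:y+70,x:x+95],(400,295),interpolation=cv2.INTER_CUBIC)
cv2.imwrite("pics/c0.png",np.vstack([np.hstack([f(I,135,212),f(I,230,212)]),np.hstack([f(I,325,210),f(S,240,150)])]))
for n in("top","side"):
    D=np.load(f"pics/{n}0.npy");P=cloud(n,D);np.save(f"pics/{n}P.npy",P)
P=np.load("pics/topP.npy")
for u,v in[(230,300),(370,203),(370,182),(345,205),(396,205),(372,233),(180,260),(265,240),(256,270)]:print(u,v,P[v,u].round(1))
```

```text
230 300 [378.4  20.7   2.7]
370 203 [ 597.2 -309.7   26.6]
370 182 [ 642.2 -306.1   56.5]
345 205 [ 591.7 -248.9   45.8]
396 205 [ 586.3 -358.5   77.5]
372 233 [ 525.7 -306.    59.3]
180 260 [473.6 136.6   5.9]
265 240 [512.6 -66.1 112.4]
256 270 [450.4 -48.9 185.1]
```

View pics/c0.png

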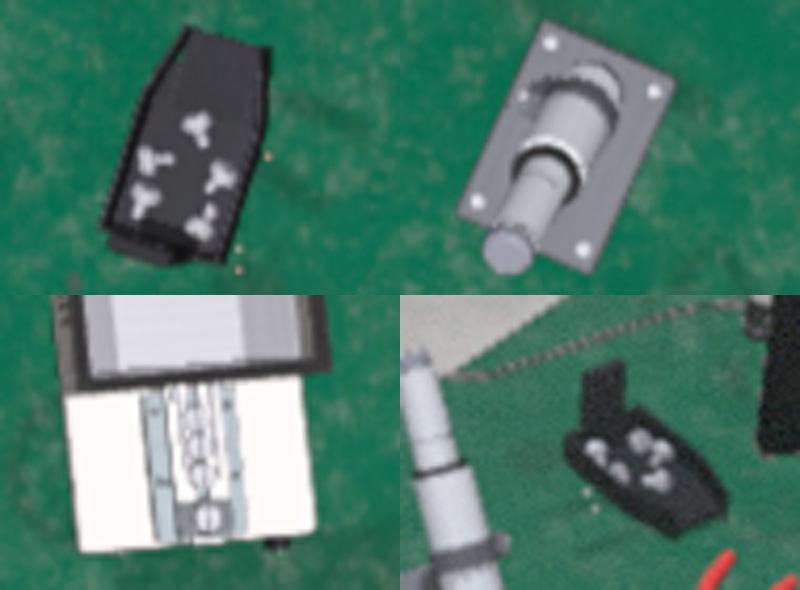

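Run:
```python
from h import *
k=4.21
c=lambda x,y,u0,v0:(u0+x/k-.4,v0+y/k-.4)
for nm,x,y,z in[("BL",105,228,24),("BR",222,262,24),("LL",190,30,24),("LR",270,50,24)]:
    print(nm,onz("top",*c(x,y,135,212),z).round(1))
print("nest",onz("top",*c(207,223,325,210),62).round(1), "proj side",proj("side",onz("top",*c(207,223,325,210),62)))
print("cap",onz("top",*c(107,250,230,212),182).round(1),"bore",onz("top",*c(148,172,230,212),118).round(1))
print("base",[onz("top",*c(x-400,y,230,212),13).round(1)[:2] for x,y in[(547,20),(676,80),(590,272),(458,214)]])
Pt=np.load("pics/topP.npy");Ps=np.load("pics/sideP.npy")
for n,P in(("top",Pt),("side",Ps)):
    Q=P.reshape(-1,3)
    m=(Q[:,2]>40)&(Q[:,2]<75)&(Q[:,0]>380)&(Q[:,0]<520)&(Q[:,1]>90)&(Q[:,1]<220);T=Q[m]
    print(n,"tab",len(T),T.mean(0).round(1),np.percentile(T,[3,97],axis=0).round(1).tolist())
    m=(Q[:,2]>125)&(Q[:,2]<195)&(Q[:,0]>380)&(Q[:,0]<560)&(Q[:,1]>-150)&(Q[:,1]<30);T=Q[m]
    w=np.linalg.svd(T-T.mean(0),full_matrices=False)[2][0];print(" driver",len(T),T.mean(0).round(1),w.round(3),T[T[:,2].argmax()].round(1))
    m=(Q[:,2]>85)&(Q[:,2]<105)&(Q[:,0]>480)&(Q[:,0]<720)&(Q[:,1]<-200)&(Q[:,1]>-420);T=Q[m].astype(np.float32)
    print(" hopper",len(T),np.median(T[:,2]),cv2.minAreaRect(T[:,:2].copy()))
    m=(Q[:,2]>54)&(Q[:,2]<72)&(Q[:,0]>440)&(Q[:,0]<480)&(Q[:,1]<-270)&(Q[:,1]>-350);T=Q[m];print(" nest",len(T),T.mean(0) if len(T) else 0)
# hopper rim dark, top view
I=cv2.imread("pics/top0.png");m=(I.max(2)<75).astype(np.uint8);m[:160]=0;m[236:]=0;m[:,:325]=0;m[:,412:]=0
n,l,s,_=cv2.connectedComponentsWithStats(m);b=1+s[1:,4].argmax();cn=np.argwhere(l==b)[:,::-1].astype(np.float32)
r=cv2.minAreaRect(cn);print(r,[onz("top",*p,95).round(1)[:2] for p in cv2.boxPoints(r)],onz("top",*r[0],95))
S=cv2.imread("pics/side0.png");cv2.imwrite("pics/c1.png",np.hstack([cv2.resize(S[235:285,150:210],(480,400),interpolation=cv2.INTER_CUBIC),cv2.resize(S[155:205,225:265],(320,400),interpolation=cv2.INTER_CUBIC)]))
```

```text
BL [461.3 180.4  24. ]
BR [441.5 116.4  24. ]
LL [569.2 133.7  24. ]
LR [557.3  89.5  24. ]
nest [ 459.4 -307.1   62. ] proj side [174.56624224 253.31924406]
cap [448.4 -46.8 182. ] bore [485.9 -65.2 118. ]
base [array([571.8, -63.3]), array([ 537. , -134.5]), array([431.9, -84.7]), array([465.1, -12.3])]
top tab 98 [449.4 150.7  64.2] [[440.7, 135.6, 42.6], [456.8, 167.0, 72.5]]
 driver 422 [469.7 -57.8 156.7] [-0.607  0.297  0.737] [454.4 -51.1 188.3]
 hopper 831 97.64056 ((589.7318115234375, -297.923095703125), (123.29293823242188, 133.74049377441406), 3.9943044185638428)
 nest 151 [ 462.91108229 -306.03029091   58.84017466]
side tab 104 [455.4 151.7  57.1] [[446.3, 136.6, 41.9], [462.1, 169.8, 70.4]]
 driver 312 [475.7 -59.6 153.3] [ 0.582 -0.26  -0.77 ] [463.4 -46.9 188.8]
 hopper 1007 96.475914 ((593.3541259765625, -296.37677001953125), (125.76927185058594, 135.32603454589844), 4.221164226531982)
 nest 96 [ 464.90050918 -307.08768484   57.84859887]
((370.3442687988281, 202.78689575195312), (55.226802825927734, 61.021087646484375), 84.80557250976562) [array([ 646.8, -227.8]), array([ 656.5, -362.4]), array([ 534.7, -368.3]), array([ 525.2, -235.1])] [ 590.49001695 -298.37561176   95.        ]
```

View pics/c1.png

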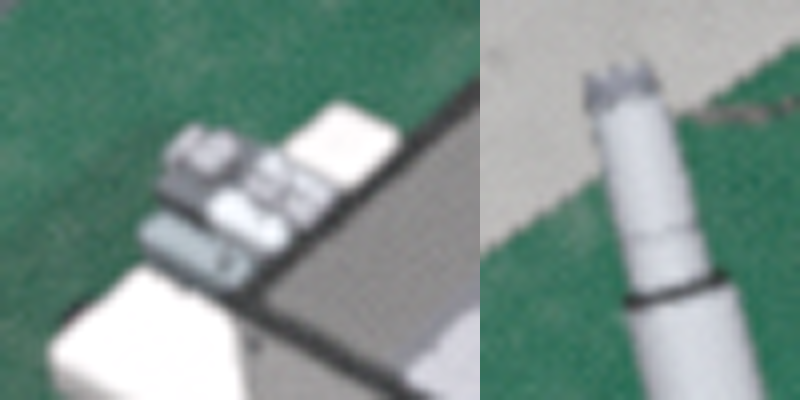

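```bash
cat >> h.py <<'E'
def frame(y,z):
    y=np.array(y,float);z=np.array(z,float)/np.linalg.norm(z);y-=z*(y@z);y/=np.linalg.norm(y);return R.from_matrix(np.c_[np.cross(y,z),y,z])
def az(a):return np.array([np.cos(np.radians(a)),np.sin(np.radians(a)),0])
def down(a):return frame(az(a),[0,0,-1])
E
python3 - <<'E'
from h import *
print(delta([452,150,230],down(162)))
# triangulate nest
o,d=ray("top",373.8,262.6);p,e=ray("side",175.6,253.3);d/=np.linalg.norm(d);e/=np.linalg.norm(e)
A=np.c_[d,-e];s=np.linalg.lstsq(A,p-o,rcond=None)[0];print(o+s[0]*d,p+s[1]*e)
E
```

```text
(array([-475.4,  650.1,    1.6]), array([ 0.002,  0.001, -0.99 ]))
[ 459.34430101 -307.1778812    62.04977487] [ 461.05125612 -305.35315224   61.70327866]
```

```bash
r='-475 650 0 0 0 -0.99'; echo; python3 -m jog '-60 80 0 0 0 -0.15;-475 650 0 0 0 -0.99;-475 650 0 0 0 -0.99;-475 650 0 0 0 -0.99;-475 650 0 0 0 -0.99;-475 650 0 0 0 -0.99;-475 650 0 0 0 -0.99;-475 650 0 0 0 -0.99;-475 650 0 0 0 -0.99;-475 650 0 0 0 -0.99' 70
python3 - <<'E'
from h import *
print(arm.read_state()["joints"],delta([452,150,130],down(162)))
E
```

```text
clock: 1.1
position: [343.1, -133.8, 231.4]
ee_rot: [-0.588, 0.809, -0.0, 0.0]
contact_force: [1.6, -0.6, -0.4]
gripper_width: 70.1
grasp_force: 0.0
[ 7.68534235e-02 -7.54191159e-02 -5.55372146e-01 -1.06737121e-04
 -1.09011274e+00 -3.90912872e-01] (array([-303.6,  -15.8,  101.5]), array([-0.001,  0.   ,  0.   ]))
```

```bash
python3 -m jog '-304 -16 0 0 0 0;-304 -16 0 0 0 0;-304 -16 0 0 0 0;-304 -16 0 0 0 0;-304 -16 0 0 0 0;-304 -16 0 0 0 0;-304 -16 0 0 0 0;-304 -16 100 0 0 0;-304 -16 100 0 0 0;-304 -16 100 0 0 0' 70
python3 - <<'E'
from h import *
I,D=snap("side","s1");J,E=snap("top","t1")
cv2.imwrite("pics/c2.png",np.hstack([cv2.resize(I[110:230,220:360],(420,360),interpolation=cv2.INTER_CUBIC),cv2.resize(J[190:300,120:240],(380,360),interpolation=cv2.INTER_CUBIC)]))
print(arm.read_state()["joints"],delta([452,150,36],down(162)))
E
```

```text
clock: 2.1
position: [447.4, 145.2, 125.5]
ee_rot: [-0.587, 0.809, 0.001, -0.008]
contact_force: [-0.4, -0.1, -1.2]
gripper_width: 70.2
grasp_force: 0.0
[ 0.65895855  0.23841439 -0.48807507  0.00126055 -0.8457153  -0.97334181] (array([-1.9,  1.1, 95.8]), array([ 0.   , -0.002,  0.001]))
```

View pics/c2.png

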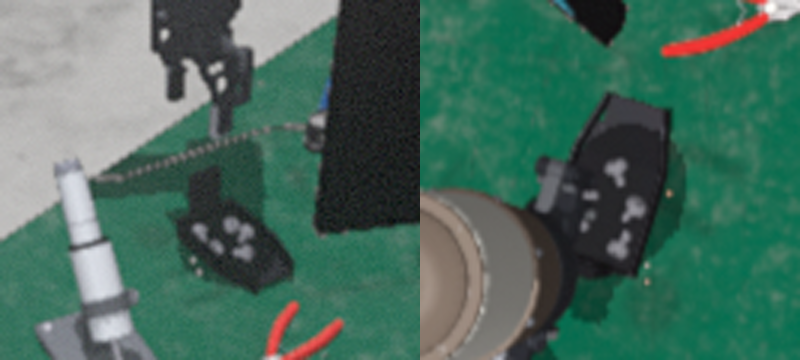

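Run:
```python
from h import *
s=arm.read_state();p=np.array(s["position"]);print(p)
f=p+38*az(-18)
print(proj("side",f),proj("top",f),proj("side",[452,150,69]),[proj("side",onz("top",120+(x-420)/3.17-.4,190+y/3.27-.4,24)) for x,y in[(607,95),(670,108)]])
```

```text
[452.55305068 148.00175725 131.79157885]
[294.43765466 155.2640579 ] [168.94179895 252.8941272 ] [286.68858713 167.02792834] [array([315.52684314, 195.83639859]), array([303.55843945, 202.09942716])]
```

```bash
python3 -m jog '0 2 40 0 0 0;-2 2 70 0 0 0;-2 2 90 0 0 0;-2 2 97 0 0 0;-2 2 97 0 0 0;-2 2 97 0 0 0'
python3 -m jog '0 0 0 0 0 0;0 0 0 0 0 0;0 0 0 0 0 0;0 0 0 0 0 0;0 0 0 0 0 0;0 0 0 0 0 0;0 0 0 0 0 0;0 0 0 0 0 0' 0; python3 -m jog '0 0 0 0 0 0;0 0 0 0 0 0;0 0 0 0 0 0;0 0 0 0 0 0'
```

```text
clock: 2.8
position: [452.6, 151.9, 36.3]
ee_rot: [-0.588, 0.809, -0.0, 0.002]
contact_force: [-0.5, 0.9, -0.6]
gripper_width: 69.6
grasp_force: 0.0
clock: 3.6
position: [451.3, 151.1, 34.7]
ee_rot: [-0.588, 0.809, -0.0, 0.0]
contact_force: [-0.9, 0.4, 6.0]
gripper_width: 9.1
grasp_force: 59.5
clock: 4.0
position: [451.3, 151.2, 34.7]
ee_rot: [-0.588, 0.809, -0.0, 0.0]
contact_force: [-1.8, -0.2, 5.2]
gripper_width: 9.2
grasp_force: 59.5
```

```bash
python3 -m jog '0 0 -10 0 0 0;0 0 -30 0 0 0;0 0 -60 0 0 0;0 0 -100 0 0 0;0 0 -140 0 0 0;0 0 -180 0 0 0;0 0 -210 0 0 0;0 0 -230 0 0 0;0 0 -230 0 0 0'
cat >> h.py <<'E'
H=np.array([591,-297.5,95.])
def pour(lip,P,th=94):
    c,s=np.cos(np.radians(P)),np.sin(np.radians(P));X=az(th)*c-np.array([0,0,s]);Z=np.array([0,0,c])+az(th)*s
    return np.array(lip)-121.5*X+23.2*Z,frame(-X,-Z)
E
python3 - <<'E'
from h import *
print(arm.read_state()["joints"]);lip=H-25*az(94);lip[2]=240;p,r=pour(lip,0);print(p,delta(p,r))
E
```

```text
clock: 4.9
position: [451.9, 151.5, 267.2]
ee_rot: [-0.588, 0.809, -0.0, 0.003]
contact_force: [0.7, -0.4, -2.0]
gripper_width: 9.6
grasp_force: 58.6
[ 6.65583007e-01  9.92771195e-02 -2.84462903e-01  3.79476529e-04
 -1.18090146e+00 -9.79679334e-01]
[ 601.2193234  -443.64313336  263.2       ] (array([ 519.9, -325.8,    2.6]), array([-0.007, -0.   , -1.955]))
```

```bash
python3 -m jog '15 -9 0 0 0 0;45 -28 0 0 0 -0.1;75 -47 0 0 0 -0.2;105 -66 0 0 0 -0.3;135 -85 0 0 0 -0.4;165 -104 0 0 0 -0.5;200 -125 0 0 0 -0.63;235 -147 0 0 0 -0.76;270 -169 0 0 0 -0.89;305 -191 0 0 0 -1.02'
python3 - <<'E'
from h import *
print(arm.read_state()["joints"]);lip=H-25*az(94);lip[2]=240;p,r=pour(lip,0);print(p,delta(p,r))
E
```

```text
clock: 5.9
position: [537.5, -199.5, 261.8]
ee_rot: [0.909, -0.417, -0.002, 0.0]
contact_force: [0.7, -0.1, -1.0]
gripper_width: 9.2
grasp_force: 58.6
[-7.34475337e-02  2.78985833e-01 -6.94145770e-02 -1.07662466e-03
 -1.22673337e+00  7.84785311e-01]
[ 601.2193234  -443.64313336  263.2       ] (array([226.6, 111. ,  -2. ]), array([ 0.   ,  0.005, -0.93 ]))
```

```bash
python3 -m jog '30 14 0 0 0 -0.12;60 29 0 0 0 -0.25;90 44 0 0 0 -0.38;120 59 0 0 0 -0.5;150 74 0 0 0 -0.62;180 88 0 0 0 -0.74;205 100 0 0 0 -0.85;226 110 0 0 0 -0.93;226 111 0 0 0 -0.93;226 111 0 0 0 -0.93'
python3 - <<'E'
from h import *
print(arm.read_state()["joints"]);lip=H-30*az(94);lip[2]=130;
for P in (0,20,35,50,62):
    p,r=pour(lip,P);print(P,p.round(),*delta(p,r))
E
```

```text
clock: 6.9
position: [599.8, -442.0, 261.0]
ee_rot: [0.999, 0.032, -0.002, -0.002]
contact_force: [0.8, -0.0, -1.6]
gripper_width: 8.9
grasp_force: 58.7
[-4.19371593e-01  5.88633727e-01  4.18093333e-01 -1.01254291e-03
 -1.40528867e+00  2.05357973e+00]
0 [ 602. -449.  153.] [  1.8   7.  107.8] [-0.003  0.004 -0.007]
20 [ 601. -433.  193.] [ 1.5 -8.3 67.7] [-0.352  0.005 -0.006]
35 [ 599. -413.  219.] [  1.3 -28.4  42.4] [-0.614  0.006 -0.005]
50 [ 597. -388.  238.] [  1.1 -54.4  23.2] [-0.876  0.007 -0.004]
62 [ 596. -364.  248.] [  0.9 -78.2  13.1] [-1.085  0.007 -0.004]
```

```bash
python3 -m jog '0 0 15 -0.07 0 0;0 -2 35 -0.15 0 0;1 -5 55 -0.25 0 0;1 -8 67 -0.35 0 0;1 -8 67 -0.35 0 0;1 -8 67 -0.35 0 0'
python3 - <<'E'
from h import *
print(arm.read_state()["joints"])
for P,z in (20,130),(30,120),(40,112),(50,108),(63,104):
    lip=H-30*az(94);lip[2]=z
    p,r=pour(lip,P);print(P,p.round(),*delta(p,r))
I,D=snap("side","s2");J,E=snap("top","t2")
cv2.imwrite("pics/c3.png",np.hstack([cv2.resize(I[150:330,130:330],(400,360)),cv2.resize(J[120:300,290:490],(400,360))]))
E
```

```text
clock: 7.5
position: [600.8, -432.4, 196.8]
ee_rot: [0.984, 0.033, 0.005, 0.173]
contact_force: [0.2, 0.0, 0.2]
gripper_width: 9.4
grasp_force: 59.1
[-0.29170832  0.51062684 -0.06920531  0.4178929  -0.90952605  1.68409075]
20 [ 601. -433.  193.] [-0.3 -0.3  3.6] [-0.001  0.002 -0.002]
30 [ 600. -421.  201.] [-0.4 -9.6 -7.8] [-0.175  0.003 -0.002]
40 [ 599. -405.  208.] [ -0.4 -21.7 -19.7] [-0.35   0.003 -0.002]
50 [ 597. -388.  216.] [ -0.5 -35.7 -33.4] [-0.524  0.003 -0.002]
63 [ 595. -362.  223.] [ -0.6 -57.7 -48.6] [-0.751  0.003 -0.001]
```

View pics/c3.png

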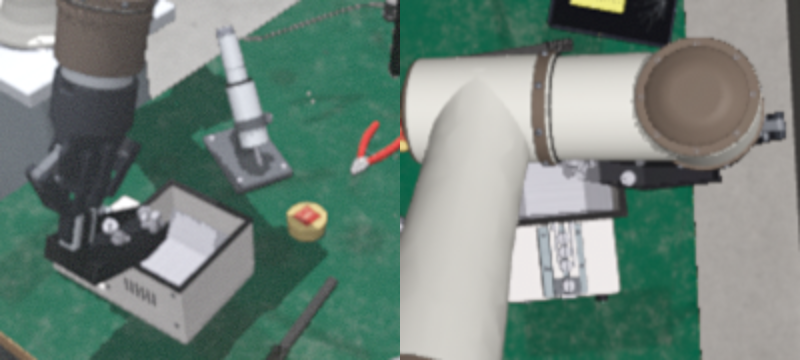

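```bash
python3 -m jog '0 -4 -3 -0.09 0 0;0 -10 -8 -0.18 0 0;0 -15 -13 -0.26 0 0;0 -21 -19 -0.35 0 0;0 -28 -26 -0.43 0 0;0 -35 -33 -0.52 0 0;0 -43 -39 -0.61 0 0;0 -50 -44 -0.68 0 0;-1 -57 -48 -0.75 0 0;-1 -57 -48 -0.75 0 0'
python3 -m jog '0 0 0 0 0 0;0 0 0 0 0 0;0 0 0 0 0 0;0 0 0 0 0 0;0 0 0 0 0 0;0 0 0 0 0 0'
python3 - <<'E'
from h import *
print(arm.read_state()["joints"])
I,D=snap("side","s3");J,E=snap("top","t3")
cv2.imwrite("pics/c4.png",np.hstack([cv2.resize(I[150:330,130:330],(400,360)),cv2.resize(J[120:300,290:490],(400,360))]))
E
```

```text
clock: 8.6
position: [597.0, -364.1, 223.2]
ee_rot: [0.852, 0.028, 0.018, 0.522]
contact_force: [-0.2, 0.3, -1.4]
gripper_width: 9.5
grasp_force: 59.2
clock: 9.2
position: [595.5, -364.4, 223.0]
ee_rot: [0.852, 0.028, 0.017, 0.522]
contact_force: [0.5, 0.1, -1.7]
gripper_width: 9.6
grasp_force: 59.2
[-0.16405229  0.46965495 -0.63887063  1.54649276 -1.05142796  0.52363177]
```

View pics/c4.png

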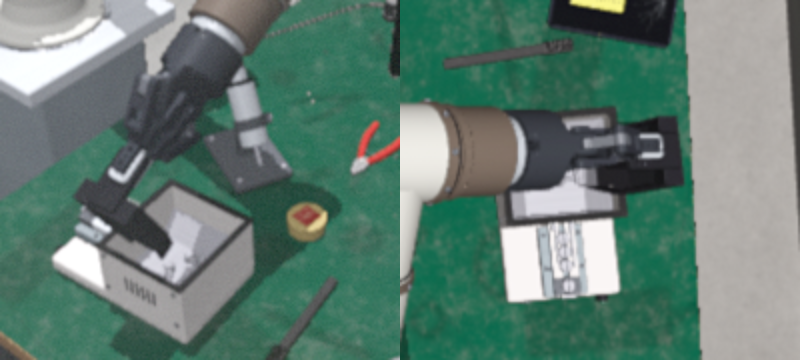

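```bash
python3 -m jog '0 0 -6 -0.1 0 0;0 0 0 0 0 0;0 0 -6 -0.1 0 0;0 0 0 0 0 0;0 0 -6 -0.1 0 0;0 0 0 0 0 0;0 0 0 0 0 0'
python3 - <<'E'
from h import *
for P,z in (40,140),(0,240):
    lip=H-30*az(94);lip[2]=z
    p,r=pour(lip,P);print(P,p.round(),*delta(p,r))
E
```

```text
clock: 10.0
position: [595.9, -364.9, 224.6]
ee_rot: [0.852, 0.026, 0.018, 0.523]
contact_force: [1.1, 0.2, -0.8]
gripper_width: 9.2
grasp_force: 59.8
40 [ 599. -405.  236.] [ 0.1 28.5 31.1] [ 0.402  0.003 -0.007]
0 [ 602. -449.  263.] [ 0.5 72.5 57.3] [ 1.101  0.    -0.007]
```

```bash
python3 -m jog '0 7 8 0.1 0 0;0 14 16 0.2 0 0;0 28 31 0.4 0 0;0 28 31 0.4 0 0;0 40 38 0.6 0 0;0 48 43 0.74 0 0;0 57 48 0.88 0 0;0 65 53 1 0 0;0 72 57 1.1 0 0;0 72 57 1.1 0 0'
python3 - <<'E'
from h import *
I,D=snap("side","s4");J,E=snap("top","t4")
cv2.imwrite("pics/c5.png",np.hstack([cv2.resize(I[100:340,110:330],(400,436)),cv2.resize(J[150:290,290:420],(400,436))]))
print(arm.read_state()["joints"],delta([505,-150,270],down(212)),delta([451.5,151.2,270],down(162)))
E
```

```text
clock: 11.0
position: [600.9, -451.6, 262.3]
ee_rot: [1.0, 0.03, 0.001, -0.0]
contact_force: [0.3, 0.0, -1.3]
gripper_width: 9.2
grasp_force: 59.8
[-4.27128207e-01  5.95867528e-01  4.27493967e-01  1.21242018e-03
 -1.40526615e+00  2.05937548e+00] (array([ -76.4, -304.3,   -9.7]), array([1.000e-03, 3.000e-03, 1.074e+00])) (array([-111.2, -608.2,   -9.5]), array([0.003, 0.002, 1.947]))
```

View pics/c5.png

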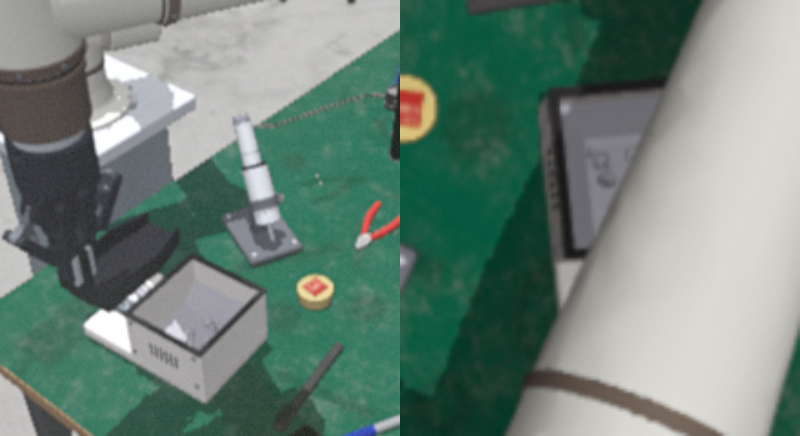

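```bash
python3 -m jog '-20 -20 -8 0 0 0.1;-111 -608 -8 0 0 1.947;-111 -608 -8 0 0 1.947;-111 -608 -8 0 0 1.947;-111 -608 -8 0 0 1.947;-111 -608 -8 0 0 1.947;-111 -608 -8 0 0 1.947;-111 -608 -8 0 0 1.947;-111 -608 -8 0 0 1.947;-111 -608 -8 0 0 1.947'
python3 - <<'E'
from h import *
s=arm.read_state();print(s["joints"],max(abs(np.array(s["joint_vel"]))),delta([451.5,151.2,270],down(162)),delta([451.5,151.2,34.8],down(162)))
E
```

```text
clock: 12.1
position: [486.6, -17.0, 268.6]
ee_rot: [0.797, -0.604, -0.0, 0.002]
contact_force: [0.7, 0.3, -0.6]
gripper_width: 9.0
grasp_force: 59.8
[ 0.30076899  0.12134593 -0.25590891  0.00209729 -1.19650653 -0.0273525 ] 2.1773319838639886 (array([-171.4,  -11.7,   -1.8]), array([ 0.002, -0.003,  0.588])) (array([-171.9,  -12.4,  233.4]), array([ 0.002, -0.003,  0.588]))
```

```bash
python3 -m jog '-40 -3 0 0 0 0.15;-80 -6 0 0 0 0.3;-120 -9 0 0 0 0.45;-150 -11 0 0 0 0.58;-165 -12 0 0 0 0.588;-165 -12 0 0 0 0.588;-165 -12 0 0 0 0.588'
python3 - <<'E'
from h import *
s=arm.read_state();print(delta([451.5,151.2,34.8],down(162)))
E
```

```text
clock: 12.8
position: [454.3, 142.9, 268.7]
ee_rot: [-0.59, 0.807, -0.001, -0.001]
contact_force: [-0.3, 0.1, -0.6]
gripper_width: 9.1
grasp_force: 59.8
(array([ -7.6,   5.1, 233.9]), array([ 0.   , -0.003,  0.007]))
```

```bash
python3 -m jog '-4 3 40 0 0 0;-7 5 85 0 0 0;-7 5 130 0 0 0;-7 5 170 0 0 0;-7 5 200 0 0 0;-7 5 215 0 0 0;-7 5 224 0 0 0;-7 5 229 0 0 0;-7 5 229 0 0 0'; python3 -m jog '0 0 2 0 0 0;0 0 4 0 0 0;0 0 5 0 0 0;0 0 5 0 0 0'
```

```text
clock: 13.7
position: [453.3, 151.1, 40.4]
ee_rot: [-0.589, 0.808, -0.0, -0.0]
contact_force: [0.1, -0.4, -1.6]
gripper_width: 9.2
grasp_force: 59.7
clock: 14.1
position: [453.3, 151.6, 35.5]
ee_rot: [-0.589, 0.808, 0.0, 0.0]
contact_force: [0.0, -0.1, -1.4]
gripper_width: 9.6
grasp_force: 59.7
```

```bash
python3 -m jog '0 0 1 0 0 0;0 0 1 0 0 0'; python3 -m jog '0 0 0 0 0 0;0 0 0 0 0 0;0 0 0 0 0 0;0 0 0 0 0 0;0 0 0 0 0 0' 60;  python3 -m jog '0 0 -20 0 0 0;0 0 -50 0 0 0;0 0 -100 0 0 0;0 0 -150 0 0 0;0 0 -200 0 0 0;0 0 -230 0 0 0;0 0 -230 0 0 0' 70
python3 - <<'E'
from h import *
I,D=snap("side","s5");J,E=snap("top","t5")
P=cloud("side",D);Q=P.reshape(-1,3)
m=(Q[:,2]>40)&(Q[:,2]<75)&(Q[:,0]>380)&(Q[:,0]<520)&(Q[:,1]>90)&(Q[:,1]<220);print("tab",Q[m].mean(0))
cv2.imwrite("pics/c6.png",np.hstack([cv2.resize(I[130:300,160:330],(400,400)),cv2.resize(J[150:290,225:415],(400,295))[:295].repeat(1,0) if 0 else cv2.copyMakeBorder(cv2.resize(J[150:290,225:415],(400,295)),0,105,0,0,0)]))
print(arm.read_state()["joints"])
E
```

```text
clock: 14.3
position: [453.5, 151.7, 34.7]
ee_rot: [-0.59, 0.808, -0.0, 0.0]
contact_force: [-0.5, -0.1, 2.5]
gripper_width: 9.3
grasp_force: 60.1
clock: 14.8
position: [453.3, 151.5, 34.3]
ee_rot: [-0.589, 0.808, -0.0, -0.0]
contact_force: [-0.3, -0.8, -0.6]
gripper_width: 59.9
grasp_force: 0.0
clock: 15.5
position: [455.5, 152.6, 269.7]
ee_rot: [-0.59, 0.808, -0.001, 0.006]
contact_force: [-0.3, -0.4, -0.2]
gripper_width: 69.9
grasp_force: 0.0
tab [459.08850698 152.09019308  57.39187033]
[ 6.63467868e-01  1.05751318e-01 -2.83371442e-01 -7.29295007e-04
 -1.18058967e+00 -9.73774024e-01]
```

View pics/c6.png

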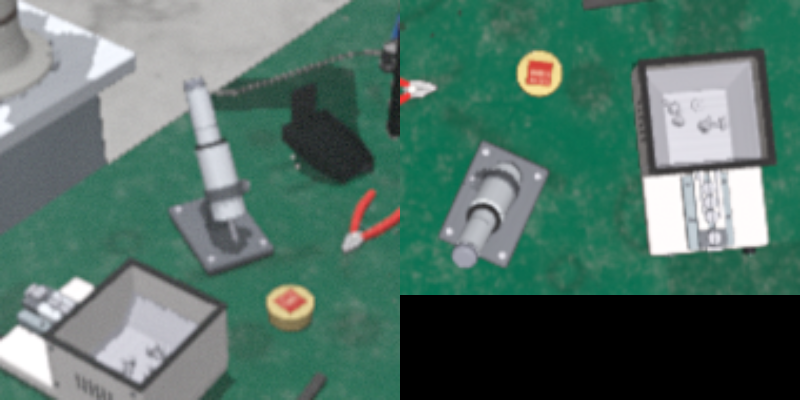

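```bash
cat >> h.py <<'E'
h=az(154.6);A=h*np.sin(np.radians(35))+np.array([0,0,np.cos(np.radians(35))]);B=np.array([487,-65.8,118.])
GR=frame(h,-A)
E
python3 - <<'E'
from h import *
print(proj("side",B+3*A),"meas 249.4 190.9",proj("side",B+78*A),"meas 242.1 165.2")
print(proj("top",B+3*A),proj("top",B+78*A),"meas 255.0 271.0")
D=np.load("pics/s5.npy");T=np.load("pics/t5.npy")
for n,d in(("side",D),("top",T)):
    Q=cloud(n,d).reshape(-1,3)-B;s=Q@A;r=Q-s[:,None]*A;m=(s>15)&(s<72)&(np.linalg.norm(r,axis=1)<25)
    o=-cal(n)[1].T@cal(n)[2]-B;o-=A*(o@A);o/=np.linalg.norm(o);w=np.cross(A,o)
    for lo,hi in((15,35),(35,55),(55,72)):
        k=m&(s>lo)&(s<hi);q=r[k];print(n,lo,k.sum(),"towards cam",np.median(q@o).round(1),"across",np.percentile(q@w,[3,97]).round(1))
print(delta(B+110*A,GR))
E
```

```text
[247.76667088 190.83084763] meas 249.4 190.9 [240.27670389 162.96089519] meas 242.1 165.2
[264.64455545 252.65879141] [254.94904638 271.89338032] meas 255.0 271.0
side 15 77 towards cam 9.2 across [-9.1 15.2]
side 35 75 towards cam 9.0 across [-8.7 15.1]
side 55 68 towards cam 9.5 across [-8.6 15.3]
top 15 69 towards cam 8.5 across [-11.3  12.1]
top 35 71 towards cam 8.1 across [-12.   12.6]
top 55 61 towards cam 8.0 across [-11.9  11.9]
(array([188.2, -36.3,  56.2]), array([0.61 , 0.042, 0.128]))
```

Run:
```python
from h import *
rows=[];b=[]
for n,ac,tc in(("side",3.2,-2.2),("top",.2,-3.1)):
    o=-cal(n)[1].T@cal(n)[2]-B;o-=A*(o@A);o/=np.linalg.norm(o);w=np.cross(A,o)
    X,Y=GR.as_matrix()[:,0],GR.as_matrix()[:,1]
    rows+=[[w@X,w@Y],[.4*(o@X),.4*(o@Y)]];b+=[ac,.4*tc]
x=np.linalg.lstsq(np.array(rows),np.array(b),rcond=None)[0];print(np.round(rows,2),x,B+X*x[0]+Y*x[1])
```

```text
[[-0.95 -0.31]
 [ 0.12 -0.38]
 [-1.   -0.05]
 [ 0.02 -0.4 ]] [-1.9062444  0.9643624] [487.10405696 -63.73918081 117.44686445]
```

```bash
sed -i 's/B=np.array(.*/B=np.array([487,-64.2,117.6])/' h.py
python3 - <<'E'
from h import *
print(delta(B+140*A,GR))
E
```

```text
(array([184.4, -18.7,  32. ]), array([0.61 , 0.042, 0.128]))
```

```bash
python3 -m jog '30 -5 0 0.1 0 0;70 -10 5 0.25 0 0;110 -14 15 0.4 0.03 0.08;150 -18 25 0.55 0.042 0.128;184 -19 32 0.61 0.042 0.128;184 -19 32 0.61 0.042 0.128;184 -19 32 0.61 0.042 0.128' 60
python3 - <<'E'
from h import *
print(arm.read_state()["joints"],delta(B+140*A,GR),delta(B+20*A,GR))
E
```

```text
clock: 16.3
position: [418.3, -29.5, 239.6]
ee_rot: [-0.51, 0.807, -0.252, 0.157]
contact_force: [-0.3, -1.2, -0.7]
gripper_width: 59.7
grasp_force: 0.0
[ 0.48988683 -0.22242142 -1.06923539  1.00007876 -0.57634305 -1.75688254] (array([1.8, 6.9, 4.1]), array([ 0.007, -0.004, -0.   ])) (array([  1.4,   6.1, 124.1]), array([ 0.007, -0.004, -0.   ]))
```

```bash
python3 -m jog '1 0 20 0.007 -0.004 0;0 0 40 0 0 0;0 0 40 0 0 0;0 0 40 0 0 0' 50
python3 - <<'E'
from h import *
print(arm.read_state()["joints"],delta(B+17*A,GR))
E
```

```text
clock: 16.7
position: [445.6, -37.1, 217.8]
ee_rot: [-0.511, 0.81, -0.247, 0.149]
contact_force: [-0.1, 0.2, 0.4]
gripper_width: 50.1
grasp_force: 0.0
[ 0.3449241  -0.12948906 -1.06936957  1.14108926 -0.45540929 -1.79772761] (array([ 5.7, 15. , 93.7]), array([ 0.025, -0.011,  0.002]))
```

```bash
cat >> h.py <<'E'
tz=-(h*np.sin(np.radians(20))+np.array([0,0,np.cos(np.radians(20))]));GR=frame(az(244.6),tz);G=B+38*A
E
python3 - <<'E'
from h import *
print(delta(G-80*tz,GR),G-80*tz,G+19*tz)
E
```

```text
(array([ 6.8, -3.2, -5.1]), array([-0.177, -0.195, -1.562])) [442.59428084 -43.1146143  223.90318735] [473.18120861 -57.63835542 130.87361789]
```

```bash
python3 -m jog '7 -3 -5 0 0 -0.15;7 -3 -5 -0.177 -0.195 -1.562;7 -3 -5 -0.177 -0.195 -1.562;7 -3 -5 -0.177 -0.195 -1.562;7 -3 -5 -0.177 -0.195 -1.562;7 -3 -5 -0.177 -0.195 -1.562;7 -3 -5 -0.177 -0.195 -1.562;7 -3 -5 -0.177 -0.195 -1.562;7 -3 -5 -0.177 -0.195 -1.562;7 -3 -5 -0.177 -0.195 -1.562' 55
python3 -m jog '0 0 0 -0.02 -0.02 -0.1;0 0 0 -0.02 -0.02 -0.1'
python3 - <<'E'
from h import *
print(arm.read_state()["joints"],delta(G-80*tz,GR),delta(G+19*tz,GR))
E
```

```text
clock: 17.7
position: [441.5, -42.0, 224.4]
ee_rot: [0.95, -0.256, 0.178, 0.026]
contact_force: [0.3, -0.5, -0.1]
gripper_width: 55.1
grasp_force: 0.0
clock: 17.9
position: [442.7, -41.6, 224.9]
ee_rot: [0.962, -0.213, 0.166, 0.041]
contact_force: [-0.5, -0.2, -0.0]
gripper_width: 54.7
grasp_force: 0.0
[ 0.43491376 -0.08036766 -0.77011884  0.4172912  -0.70498022  0.40430936] (array([0.2, 1.4, 1.1]), array([0.006, 0.006, 0.009])) (array([  0.8,   0.8, 100.1]), array([0.006, 0.006, 0.009]))
```

Well aligned; descend and grip.

```bash
python3 -m jog '0 1 30 0 0 0;0 1 60 0 0 0;1 1 85 0 0 0;1 1 97 0 0 0;1 1 99 0 0 0;1 1 99 0 0 0' 55
python3 -m jog '0 0 0 0 0 0;0 0 0 0 0 0;0 0 0 0 0 0;0 0 0 0 0 0;0 0 0 0 0 0;0 0 0 0 0 0;0 0 0 0 0 0;0 0 0 0 0 0' 0
python3 - <<'E'
from h import *
print(arm.read_state()["wrist_torque"],R.from_quat(arm.read_state()["ee_rot"]).inv().apply(A),delta(G+19*tz+112*A,GR))
E
```

```text
clock: 18.5
position: [472.6, -59.1, 132.2]
ee_rot: [0.962, -0.214, 0.166, 0.042]
contact_force: [0.1, 1.5, -0.5]
gripper_width: 54.9
grasp_force: 0.0
clock: 19.3
position: [474.2, -58.3, 133.8]
ee_rot: [0.962, -0.213, 0.168, 0.04]
contact_force: [-4.5, 4.4, 6.7]
gripper_width: 25.0
grasp_force: 58.3
[1.15398313 1.28271348 0.0755528 ] [-0.260652    0.00157199 -0.96543154] (array([ -31.3,    0. , -105.8]), array([0.004, 0.002, 0.007]))
```

```bash
python3 -m jog '-2.6 0 -9.65 0 0 0;-5.2 0 -19.3 0 0 0;-10.4 0 -38.6 0 0 0;-13 0 -48.3 0 0 0'; python3 -m jog '-5.2 0 -19.3 0 0 0;-10.4 0 -38.6 0 0 0;-15.6 0 -57.9 0 0 0;-18.2 0 -67.6 0 0 0;-19.5 0 -72.4 0 0 0;-19.5 0 -72.4 0 0 0'
python3 - <<'E'
from h import *
print(arm.read_state()["joints"],delta(G+19*tz+125*A,GR))
I,D=snap("side","s6");J,E=snap("top","t6")
cv2.imwrite("pics/c7.png",np.hstack([cv2.resize(I[100:280,180:320],(311,400)),cv2.resize(J[170:330,205:325],(300,400))]))
E
```

```text
clock: 19.7
position: [447.8, -45.9, 174.8]
ee_rot: [0.962, -0.214, 0.167, 0.04]
contact_force: [0.8, 0.1, -2.3]
gripper_width: 24.4
grasp_force: 59.1
clock: 20.3
position: [408.9, -27.8, 235.3]
ee_rot: [0.962, -0.214, 0.167, 0.041]
contact_force: [0.3, -0.2, -1.2]
gripper_width: 24.6
grasp_force: 59.1
[ 0.52871789 -0.16370953 -0.81000504  0.41609447 -0.77344975  0.32713023] (array([-1.5, -0.6,  1.7]), array([0.005, 0.004, 0.007]))
```

View pics/c7.png

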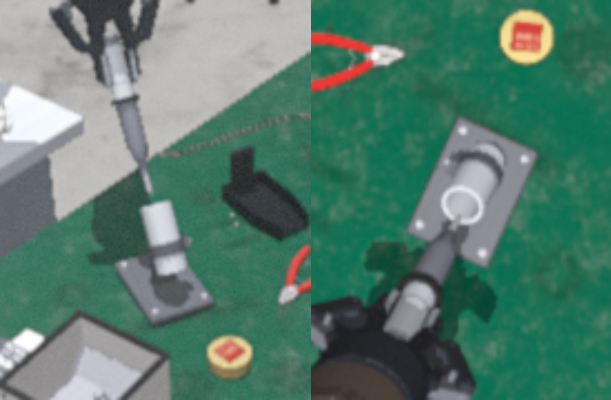

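```bash
cat >> h.py <<'E'
AT=np.array([-.2607,.0016,-.9654]);AT/=np.linalg.norm(AT)
TIPT=R.from_quat([0.962,-0.213,0.168,0.04]).inv().apply(B-112*A-np.array([474.2,-58.3,133.8]))
N=np.array([460.2,-306.3,62.])
def upright(tip,phi,AT=AT,T=TIPT):
    # tool y ~ az(phi), driver axis AT vertical
    y=np.array([0,1.,0]);y-=AT*(y@AT);y/=np.linalg.norm(y)
    W=np.c_[np.cross(az(phi),[0,0,1]),az(phi),[0,0,1]];L=np.c_[np.cross(y,AT),y,AT]
    r=R.from_matrix(W@L.T);return np.array(tip)-r.apply(T),r
E
python3 - <<'E'
from h import *
s=arm.read_state();T=R.from_quat(s["ee_rot"]);print(TIPT,"tip now",s["position"]+T.apply(TIPT))
print("up60",T.inv().apply([0,0,60]))
p,r=upright(N+[0,0,90],244.6);print(p,r.as_matrix()[:,2],delta(p,r))
p,r=upright([430,-120,170],244.6);print(p,delta(p,r))
E
```

```text
[ 36.95701401  -0.22751252 128.15027622] tip now [479.15700563 -61.94318377 126.33468165]
up60 [ 20.23372367   0.53866305 -56.48279622]
[ 458.14375295 -305.33927828  285.35372062] [-0.2361666   0.11043015 -0.96541728] (array([169.3, 230.4,   8.9]), array([ 0.007, -0.608,  0.005]))
[ 427.94375295 -119.03927828  303.35372062] (array([ 75.6,  74.8, -45.3]), array([ 0.007, -0.608,  0.005]))
```

```bash
python3 -m jog '7 0 -20 0 0 0;20 1 -56 0 0 0;20 1 -56 0 0 0;45 35 -52 0 -0.15 0;76 75 -45 0 -0.3 0;100 115 -32 0 -0.45 0;125 155 -18 0 -0.6 0;150 195 -4 0.007 -0.608 0.005;165 225 6 0.007 -0.608 0.005;169 230 9 0.007 -0.608 0.005'; python3 -m jog '0 0 0 0 0 0;0 0 0 0 0 0;0 0 0 0 0 0'
python3 - <<'E'
from h import *
s=arm.read_state();T=R.from_quat(s["ee_rot"]);tip=s["position"]+T.apply(TIPT);ax=T.apply(AT);print(s["joints"],tip,ax)
I,D=snap("side","s7");J,E=snap("top","t7")
Q=cloud("side",D).reshape(-1,3)-tip;q=Q@ax;r=Q-q[:,None]*ax
o=-cal("side")[1].T@cal("side")[2]-tip;o-=ax*(o@ax);o/=np.linalg.norm(o);w=np.cross(ax,o)
k=(q>-40)&(q<135)&(np.linalg.norm(r,axis=1)<30)&(r@o>-25)
for a in range(-20,135,10):
    m=k&(q>a)&(q<=a+10)
    if m.sum():print(a,m.sum(),(r[m]@o).mean().round(1),np.percentile(r[m]@w,[5,95]).round(1))
print("w",w,proj("side",tip),proj("side",tip+115*ax),proj("top",tip))
E
```

```text
clock: 21.4
position: [458.5, -309.2, 281.1]
ee_rot: [0.966, -0.221, -0.131, -0.029]
contact_force: [0.6, 0.8, -1.3]
gripper_width: 24.9
grasp_force: 59.4
clock: 21.7
position: [458.4, -303.5, 286.0]
ee_rot: [0.967, -0.217, -0.128, -0.028]
contact_force: [-0.5, 0.3, -0.3]
gripper_width: 24.7
grasp_force: 59.4
[-0.30903725  0.36160791  0.09712193 -0.03354104 -1.56679359  1.4423272 ] [ 460.59589023 -304.45014524  152.68428828] [-1.36029247e-03 -1.37093410e-04  9.99999065e-01]
0 5 2.6 [-0.3  4. ]
10 11 2.9 [-1.   3.8]
20 8 3.2 [-0.3  4.1]
30 19 4.8 [-4.   7.2]
40 18 6.7 [-4.7  7.2]
50 25 9.1 [-7.4  9.7]
60 42 10.5 [-9.6 11.6]
70 44 9.7 [-10.  13.]
80 42 10.6 [-9.7 11.7]
90 48 10.0 [-9.2 13.1]
100 33 10.8 [-9.7 11.1]
110 95 10.5 [-14.9  16.8]
120 45 10.3 [-9.6 12.8]
130 27 10.6 [-10.2  15.4]
w [0.58249041 0.81283707 0.00090379] [170.55055627 224.37434992] [163.06208902 183.41612994] [380.40481835 262.29495012]
```

Run:
```python
from h import *
w=np.array([.5825,.8128,0]);o=np.array([.8128,-.5825,0])
D=np.load("pics/side0.npy");D2=np.load("pics/s7.npy");P=(cloud("side",D)+cloud("side",np.load("pics/s5.npy")))/2
for v in range(250,258):print([tuple((P[v,u]-N).round(0).astype(int)) for u in range(172,181)])
# ray at side nest pixel on z=62
p=onz("side",175.6,253.3,62);print("side nest rel N: w",(p-N)@w,"o",(p-N)@o)
p=onz("top",373.8,262.6,62);print("top nest rel N",(p-N)@w,(p-N)@o)
# bright head blobs
for n,f,c in(("top","t5",(374,263)),("side","s5",(175,253))):
    I=cv2.imread(f"pics/{f}.png",0);print(I[c[1]-5:c[1]+6,c[0]-7:c[0]+8])
```

```text
[(np.int64(-70), np.int64(42), np.int64(-63)), (np.int64(-68), np.int64(44), np.int64(-62)), (np.int64(-65), np.int64(45), np.int64(-62)), (np.int64(-62), np.int64(46), np.int64(-61)), (np.int64(-59), np.int64(47), np.int64(-60)), (np.int64(-57), np.int64(49), np.int64(-60)), (np.int64(-56), np.int64(51), np.int64(-61)), (np.int64(-55), np.int64(53), np.int64(-61)), (np.int64(-53), np.int64(55), np.int64(-62))]
[(np.int64(-66), np.int64(39), np.int64(-62)), (np.int64(-64), np.int64(41), np.int64(-62)), (np.int64(-10), np.int64(5), np.int64(-2)), (np.int64(-8), np.int64(7), np.int64(-2)), (np.int64(-57), np.int64(45), np.int64(-61)), (np.int64(-7), np.int64(12), np.int64(-5)), (np.int64(-7), np.int64(15), np.int64(-7)), (np.int64(-53), np.int64(51), np.int64(-63)), (np.int64(-48), np.int64(51), np.int64(-60))]
[(np.int64(-63), np.int64(37), np.int64(-62)), (np.int64(-9), np.int64(1), np.int64(-2)), (np.int64(-8), np.int64(4), np.int64(-3)), (np.int64(-3), np.int64(3), np.int64(0)), (np.int64(0), np.int64(4), np.int64(1)), (np.int64(3), np.int64(4), np.int64(3)), (np.int64(3), np.int64
[... 2834 characters left out ...]
 104]]
[[ 99  95 100 101  96 105  94 101 100 103 105  97 102 107 104]
 [ 98  98  95  96  94  99 100 100  96  98  98 102 107 104 104]
 [ 90  89  96  94  99 115 132 120 105 104 109 104 104 105 102]
 [ 94  95  91  98 128 168 184 152 141 151 142 119 114 112 106]
 [ 92  88  97 124 173 196 186 179 189 198 187 145 130 126 117]
 [ 93  92 119 158 187 192 191 195 202 206 200 166 138 128 138]
 [ 90  99 133 161 163 167 196 208 206 197 183 142 137 138 166]
 [ 97  98 120 139 124 145 175 194 193 174 136 118 127 149 191]
 [ 95 101 109 132 127 129 143 154 158 135 113 109 131 158 188]
 [ 99 112 132 141 138 131 127 121 119 109 112 118 153 186 186]
 [ 98 100 126 136 134 131 131 125 127 150 169 163 175 193 199]]
```

Run:
```python
from h import *
p,r=upright(N+[-.4,-.6,28],244.6);print(delta(p,r))
I=cv2.imread("pics/s7.png",0)
print(I[216:234,163:179]) # bit tip in side view
```

```text
(array([16.8,  2.6, 61. ]), array([-0.   , -0.002,  0.002]))
[[101 101 100 101  99  97 101 109 103 100 106 107 101 105 102 101]
 [104 104 104 108 104 112 123 127 116 106 104 102 106 103 106  94]
 [105 108 104 100 103 112 127 129 116 106 109 107 103 105 104 102]
 [100  96 104 101 102 104 122 132 123 105  98 102 102 102 105 107]
 [104 103 105 104 103 108 115 132 126 106 105 107 108 101 101 102]
 [109 106 102 103 105 106 114 129 127 105 105 107 106 106 107  99]
 [101  99 101 103 103 101 115 130 129 111 105 109 105 105 108 103]
 [106 102 103 102 103 104 111 124 127 110 101 106 105 103 104 103]
 [106 101 105 105 106 104 105 115 120 109 105 102 102 107 109 106]
 [ 99 104 106 102 107 106 109 105 103 105 106 104 110 111 110 107]
 [102 108 102 101 107 104 109 108 104 104 105 102 111 110 111 112]
 [102 103 102 102 106 110 111 108 105 107  99 107 103 110 112 110]
 [107 104 104  98 103 109 110 113 112 105 105 103 104 106 111 105]
 [105 103 103 105 106 109 108 110 106 110 111 106 100 101 102 100]
 [102 104 100 100 105 105 106 111 110 111 105 102 102  99 103 103]
 [103 103 101 102 105 105 103 105 104 108 107 103 103  99 102 100]
 [105 100 104 106 107 104 106 108 102 108 109 108 102  98 103 101]
 [102 101 103 113 108 109 109 108 106 113 117 114 107  99 104  99]]
```

Run:
```python
from h import *
w=np.array([.5825,.8128,0]);o=np.array([.8128,-.5825,0])
a=onz("side",175.2,252.8,62);b=onz("top",374.1,262.8,62)
for p in(a,b):print(p,(p-N)@w,(p-N)@o)
t=N+w*((a-N)@w-.5)+o*(((a-N)@o+(b-N)@o)/2);t[2]=90;print(t)
p,r=upright(t,244.6);print(delta(p,r))
```

```text
[ 459.2715918  -304.95425087   62.        ] 0.5530271184329193 -1.5385090488037592
[ 458.88610417 -307.84144626   62.        ] -2.018231839704267 -0.17004208522268227
[ 459.53653312 -305.75928404   90.        ]
(array([16.1,  1.7, 61.2]), array([-0.   , -0.002,  0.002]))
```

```bash
python3 -m jog '5 1 20 0 -0.002 0.002;10 1 40 0 -0.002 0.002;14 2 55 0 -0.002 0.002;16 2 61 0 -0.002 0.002;16 2 61 0 -0.002 0.002;16 2 61 0 -0.002 0.002;16 2 61 0 -0.002 0.002'
python3 - <<'E'
from h import *
s=arm.read_state();T=R.from_quat(s["ee_rot"]);tip=s["position"]+T.apply(TIPT);print("tip est",tip,T.apply(AT),proj("side",tip),proj("top",tip))
S=[snap("side",f"s8{i}")[0] for i in range(4)];J,_=snap("top","t8")
I=np.mean([cv2.cvtColor(x,cv2.COLOR_BGR2GRAY) for x in S],0).round().astype(int);print(I[238:258,166:184])
T0=cv2.imread("pics/t5.png",0).astype(int);J=cv2.cvtColor(J,cv2.COLOR_BGR2GRAY).astype(int);print(abs(J-T0)[256:268,368:386].round())
E
```

```text
clock: 22.5
position: [457.8, -306.4, 223.9]
ee_rot: [0.967, -0.219, -0.128, -0.028]
contact_force: [-0.5, 0.0, -1.4]
gripper_width: 24.6
grasp_force: 59.4
tip est [ 459.96975646 -307.40972597   90.54450658] [-1.00441206e-03  6.02177567e-04  9.99999314e-01] [173.04027032 244.81557365] [376.25924499 262.39278668]
[[101 101  99 103 106 112 121 119 110 106 103 100  98 100 103 102 104 105]
 [ 99 102 104 103 111 118 132 126 110 105 103 101 102 101 101 102 106 107]
 [101 104 103 111 114 122 132 128 112 104 104 103 104 104 103 103 106 109]
 [101 104 107 111 112 117 130 127 117 110 107 105 105 106 104 106 108 110]
 [105 106 108 108 109 114 122 128 122 115 114 110 109 107 104 104 106 107]
 [106 105 104 106 108 110 122 131 120 115 113 110 110 104 103 101 102 105]
 [102 103 104 108 108 112 118 126 119 108 104 106 106 102 102 100 103 102]
 [100 102 104 105 110 113 117 121 116 106 101 101 101 101 101 101 100  98]
 [102 104 102 103 106 108 112 110 109 105 104 104 107 103 101 102 102 100]
 [103 101 102 100 103 103 103 106 104 100 104 110 108 106 102 102 102 106]
 [ 99 102 100 101 102 102 102 100  9
[... 915 characters left out ...]
160 171 169 192 218 225]
 [ 18  18  36  46  51  61  58  62  61  62  67 104 159 170 173 187 210 220]
 [ 18  17  16  26  62  74  71  73  69  68  85 111 147 165 167 171 202 208]
 [ 17  17  16  32  75  84  83  82  80  78  96 107 125 153 160 160 187 192]
 [ 15  17  16  23  49  72  78  85  96  90  94 105 121 143 135 120 145 155]
 [ 17  17  16  17  21  39  54  82 123 111  97 106 109 119  97  82 113 131]
 [ 17  17  17  17  18  19  22  51  89  95  98  99  85  80  68  72 122 158]
 [ 17  17  17  17  19  17  17  20  30  64  98  95  69  64  65  91 154 173]
 [ 17  17  17  17  15  16  15  16  17  48  96 113  93  89  95 137 164 150]
 [ 17  19  17  18  20  18  19  19  19  25  66 112 129 135 140 138 121  96]]
```

Run:
```python
from h import *
t=[459.8,-305.5,82.5]
p,r=upright(t,244.6);print([delta(p,r) for _ in range(1)],arm.read_state()["position"]);print(proj("side",t),proj("side",[459.27,-304.95,82.5]))
```

```text
[(array([ 1.5, -1.9,  7. ]), array([-0.   ,  0.001, -0.002]))] [ 457.29139338 -306.3918883   222.98406829]
[174.04901741 246.82270007] [174.06979125 246.60268633]
```

```bash
python3 -m jog '1 -1 3 0 0 0;1.5 -2 6 0 0 0;1.7 -2 7.3 0 0 0;1.7 -2 7.3 0 0 0;1.7 -2 7.3 0 0 0;1.7 -2 7.3 0 0 0;1.7 -2 7.3 0 0 0'
python3 - <<'E'
from h import *
ps=[];S=[]
for i in range(6):
    s=arm.read_state();T=R.from_quat(s["ee_rot"]);ps.append(s["position"]+T.apply(TIPT));S.append(cv2.cvtColor(snap("side",f"s9{i}")[0],cv2.COLOR_BGR2GRAY))
print(np.mean(ps,0),np.std(ps,0),T.apply(AT),proj("side",np.mean(ps,0)))
I=np.mean(S,0).round().astype(int);print(I[234:256,166:184])
E
```

```text
clock: 23.45
position: [457.8, -304.4, 215.3]
ee_rot: [0.967, -0.219, -0.129, -0.028]
contact_force: [-0.8, 0.8, -2.4]
gripper_width: 24.8
grasp_force: 59.4
[ 459.73907967 -305.33109321   81.87154662] [0.02340902 0.01426003 0.02294094] [ 1.14086777e-03 -4.44390830e-04  9.99999250e-01] [174.1198245  246.96550172]
[[108 110 103 101  95  94  95  92  85  86  98 102 102 104 107 103 101  98]
 [104 104 105 103  96  91  90  85  78  82  97 101 101 103 106 103 102 100]
 [ 99 103 104 104  94  85  83  81  76  78  94 100 101 102 103 103 102 101]
 [102  99 100 101  93  82  79  76  73  77  92  99 100  99 101 102 104 103]
 [100 102 102 104  99  86  80  78  78  86  98  96  98  99 102 101 102 104]
 [100  99 102 105 106  97  93  94  97  97 101 102 102 102 101 101 104 108]
 [101 101 104 109 114 110 110 121 117 104 101 101 103 106 103 104 106 110]
 [102 103 106 110 112 113 120 132 126 110 108 105 104 106 106 106 106 110]
 [104 106 106 110 110 108 115 133 130 115 114 112 109 105 103 102 105 107]
 [103 107 107 106 106 106 112 126 128 120 112 110 107 106 102 100 103 105]
 [102 102 104 107 110 110 114 124 13
[... 164 characters left out ...]
105 103 103 103 101 101]
 [102 100 102 102 102 105 104 108 116 117 107 106 107 105 102 102 102 104]
 [102  99 101 101 100 100 102 101 104 108 105 105 104 106 105 105 106 104]
 [100  98  98  99 100  97 101  98  99 103 100 102 104 105 108 105 106 103]
 [ 99  96  96  95  96  96 100 119 137 123 106 110 112 107 108 107 106 103]
 [ 96  94  95  93  94  98 131 174 191 159 143 144 138 121 117 113 107 104]
 [ 97  93  92  93  98 130 180 206 190 178 184 163 148 137 136 130 121 116]
 [ 95  93  92  96 121 165 193 191 164 163 169 154 146 140 142 141 146 160]
 [ 99  95  95 102 135 168 169 154 148 150 150 142 132 126 133 138 162 199]
 [ 98  96  97 102 123 143 134 135 142 149 147 137 119 109 112 121 153 192]]
```

```bash
python3 -c "
from bench import arm
print(arm.job_done())"
```

```text
the job is handed in; nothing more can be done
None
```

The job is handed in after about 24 s of robot time: the screws are in the hopper, though I could clearly make out only four or five, the empty tray is upright at its old spot, and the driver is held vertical, its tip about 20 mm above the nest screw and within about 1 mm of centre by my measurement.

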